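# Close up the platemaker and start it

### The job

Get the platemaking unit running, using only your fingertips: first push its drawer fully home with the plate lying in it, then push the raised lid down gently, without slamming it, until it is fully shut, and then press the wide start button all the way down and let it go. Do not press the narrow stop button, do not pick anything up, and leave the plate in the drawer and everything else standing as it is.

Things in the scene. Friction and masses are not known exactly. Their poses are not given: they have to be found in the camera images.
- unit: grey platemaking unit, a flat steel case 250 (its x) x 300 (its y) x 105 mm high, fixed to the table. Origin: centre of its underside, on the table. Its x axis points from its front (drawer side, towards the robot) to its back (hinge side), z up. Its front face is 125 mm before the origin.
- drawer (a joint): how far the drawer at the unit's front is pulled out towards the unit's -x, in m: 0 = fully home, at most 0.13. It runs level with about 2 N of friction and stays where it is left. Its white front panel is 14 mm thick, 274 mm wide, from 14 to 76 mm above the table, and when home stands just before the case front.
- drawer_lip (a point): middle of the foremost edge of the drawer's finger lip, an aluminium ledge 140 mm wide, 12 mm thick (64 to 76 mm above the table) that projects 22 mm from the panel's front face. Moves with the drawer; with the drawer home it lies 161 mm before the unit's origin.
- lid (a joint): opening angle of the lid on top of the unit, rad: 0 = shut and level. It turns about a level hinge axis along the unit's y, at the back of the lid, 83 mm behind the unit's origin and 105 mm above the table (the height of the shut lid's underside); the free front edge goes up and back as it opens. A stiff hinge keeps it where it is left; pushing the free edge shut takes about 1 to 3 N.
- lid_edge (a point): middle of the lid's free front edge, on its outer (upper) face. The lid is a flat white panel 208 mm (hinge to edge) x 300 mm wide x 12 mm thick, with an amber window flush in its middle. With the lid shut the point is 125 mm before the unit's origin and 117 mm above the table. Moves with the lid.
- plate: mounted printing plate, 90 x 120 x 14 mm, 0.15 kg, lying loose in the drawer. Origin: centre of its underside. It rides along with the drawer and is to be left in it.
- console: grey switch console, 170 (its x) x 90 (its y) x 45 mm high, fixed on the table to the left or the right of the unit, with two round black push buttons on top, 80 mm apart along its x. Origin: centre of its underside.
- start (a joint): travel of the START button, the wide one (cap 32 mm diameter), m: 0 = up, 0.006 = fully down. Spring, about 4 N at the bottom; comes up again when let go. Pressed straight down.
- start_top (a point): centre of the top face of the start button's cap. Moves with the button.
- stop (a joint): travel of the STOP button, the narrow one (cap 18 mm diameter), m: 0 = up, 0.006 = fully down. Not to be pressed.
- stop_top (a point): centre of the top face of the stop button's cap.
- tub: white ink tub with black cap, 90 mm diameter, 110 mm tall; a loose bystander. Origin: centre of its underside.
- jar: glass ink jar with steel cap, 60 mm diameter, 85 mm tall; a loose bystander. Origin: centre of its underside.
- tin: steel ink tin with paper label, 66 mm diameter, 100 mm tall; a loose bystander. Origin: centre of its underside.
- squeezer: white squeeze bottle with red cap, 52 mm diameter, 160 mm tall; a loose bystander. Origin: centre of its underside.
- pigment: yellow pigment jar with white cap and paper label, 56 mm diameter, 90 mm tall; a loose bystander. Origin: centre of its underside.
- squeegee: wooden squeegee with rubber blade lying flat, about 65 x 200 x 22 mm; a loose bystander. Origin: centre of its underside.
- tape: roll of tape lying flat, 90 mm diameter, 25 mm high; a loose bystander. Origin: centre of its underside.

How it is judged:
On the way, in this order (a step that is already met when the one before it is completed fails the run):
1. the drawer is pushed fully home while the lid is still up (value of joint drawer below 0.004 m and value of joint lid above 0.3 rad), for 0.2 s.
2. then the lid is pushed fully shut, the drawer still home (value of joint lid below 0.03 rad and value of joint drawer below 0.004 m), for 0.2 s.
3. then the wide start button is pressed down, drawer and lid still shut (all of step 2 and value of joint start above 0.0045 m), for 0.05 s.
At the end, for the whole second after the job is handed in: Drawer within 4 mm of fully home, lid within 0.03 rad of shut, both buttons up (within 1.5 mm), the plate at rest in the drawer, every bystander within 30 mm of where it stood (all of step 2 and value of joint each of start, stop below 0.0015 m and x of plate in the frame of unit between -0.115 and 0.08 m and height (world z) of plate below 0.04 m and linear speed of plate below 0.02 m/s and distance of each of tub, jar, tin, squeezer, pigment, squeegee, tape from where it was at the start of the episode below 0.03 m); the robot touches nothing.
It fails at once if the lid was slammed (closing faster than 1.8 rad/s, about 0.37 m/s at its edge) (velocity of joint lid below -1.8 rad/s).
It fails at once if the start button was pressed before drawer and lid were shut (value of joint start above 0.003 m and (value of joint drawer above 0.01 m or value of joint lid above 0.06 rad)).
It fails at once if the stop button was pressed (value of joint stop above 0.003 m).
It fails at once if the plate was lifted out of the drawer or handled (height (world z) of plate above 0.045 m or contact force between the fingers and plate above 1 N).
It fails at once if a bystander was lifted or knocked over (height (world z) of any of tub, jar, tin, squeezer, pigment, squeegee, tape above 0.02 m or angle between any of tub, jar, tin, squeezer, pigment, squeegee, tape's own z axis and vertical above 0.5 rad).
It also fails if it takes over 67 s, if anything falls off the work surface, if the arm or the gripper's body presses on something with over 40 N, if the wrist force passes 120 N, or if a joint passes its speed limit or range.

### The arm

A 6-joint arm with a two-finger parallel gripper is mounted at the origin on the work surface. World frame = base frame: x ahead of the robot, y to its left, z up, the work surface at z = 0. Lengths are in m, angles in rad, forces in N, time in s.
With the tool pointing down it reaches from about 0.35 to 0.85 m from the base axis. Payload 8.1 kg.
Tool frame: the origin (TCP) lies midway between the tips of the shut fingers; the grasp point (between the pads) lies 19 mm behind it; z points along the fingers, y is the direction in which the jaws open and shut (so a half turn about z gives the same grasp; the last joint's range is limited). The gripper opens to 93 mm and grips with 3 to 60 N. Pads are 15 mm wide; open, the fingers measure 128 mm over their backs; the gripper's body (75 mm by 188 mm) begins 65 mm behind the grasp point.
Start: joints at [-1.357, 0.13, 1.488, -0, 1.523, -0.085], TCP at [0.177, -0.573, 0.219] pointing down, gripper open.
Joint ranges: [-2.96, 2.96], [-0.89, 2.26], [0.02, 2.5], [-1.34, 4.48], [0, 2.73], [-2.66, 2.66]. Speed limits (rad/s): [2.39, 2.39, 2.79, 3.14, 3.14, 3.14].

### API

Orientations are given as a rotation vector (axis times angle).
In Python, from plant import robot gives the robot as it stands. The module is installed in compiled form; this text tells all that it offers.
- The arm moves only by the shell command python3 -m pendant 'ROWS' [FORCE]. ROWS is JSON, a list of rows, each an object with "translation": the shift along the tool's x, y, z in mm, a list of three; "twist": the turn, a rotation vector about the tool's x, y, z in rad, a list of three; "grip": the opening, from -1 (shut) to 1 (fully open). A call has exactly 10 rows; each row shifts and turns the pose as measured when the row begins, along the tool's axes as they then stand; what a row does not reach is not made up. A row lasts 1/10 s, in which the tool goes at most 50 mm and 8.59 degrees, less where a joint would pass 70% of its speed; a pose out of reach is approached as far as the arm can. A call is refused whole if a number of a shift passes 50 or a number of a turn 0.15, either way. A call with a gripper value outside its range is refused whole. The fingers move at their own pace and stop on an object; FORCE is the grip in N (left out, the last holds). Time passes only in rows, so rows that do not move let the fingers close, or fill a call up. It gives the time, the measured TCP pose, the force and the opening at its end, in the units of the state.
- robot.read_state(): the state, without advancing time (a new reading comes with each control period).
- robot.read_camera(name): name is "side" or "top" or "wrist"; returns (picture, depth): 480x640x3 uint8, red, green, blue; 480x640 float32, m along the optical axis (not along the pixel's ray), 0 where there is no reading.
- robot.camera_info(name): a dict with "vertical_fov" (degrees; the focal length in pixels is half the picture's height over the tangent of half this angle, whatever the lens; pixels are square), "cx", "cy" (the principal point, pixels), "cam_to_world" (4x4, takes a point from camera to world coordinates). Camera axes: x right, y up, looking along -z (the intrinsics and any distortion apply to the point x, -y, -z); pixel columns grow to the right and rows downward; lengths in m; the calibration is good to about 2 mm. A picture is of the moment at which its call begins: read the wrist's pose just before it. camera_info takes no time and is no camera call; for the wrist camera it gives the pose at the moment of the call.
- robot.close_job(): hands the job in, once; it reports no verdict.
The state is a dict: "t": time; "q": joint angles; "dq": joint speeds; "joint_torque": joint torques, N m; "tool_pos": TCP position; "orientation": TCP orientation; "force": force on the tool from outside, world axes, zero at the start; "wrist_torque": the same for the moment, N m; "opening": finger opening in m.
Only numpy, scipy, OpenCV 4.12 (cv2) and the standard library are available. Lean on these libraries where they do the work, as an engineer would, in place of code of your own. Each camera call takes 0.05 s, during which the arm holds its last target. There are 200 camera calls.

## Working session

There is one attempt and no reset: what is moved stays moved. The work goes in short steps, Python scripts to look and compute and a shell command to move; the robot and the scene stay as the last step left them, time stands still between calls to the robot, and variables do not carry over. Pictures are saved under pics/ and viewed, about 8 in all and at most 12, crops included, and the job is handed in when it is done.

```bash
mkdir -p pics; cat > h.py <<'E'
import numpy as np, cv2
from plant import robot
def shot(n,f):
    ci=robot.camera_info(n); p,d=robot.read_camera(n)
    cv2.imwrite(f'pics/{f}.png',p[:,:,::-1]); np.savez(f'{f}.npz',d=d,**{k:np.array(v) for k,v in ci.items() if v is not None})
def P(f,pts,w=2):
    z=np.load(f'{f}.npz',allow_pickle=True); d=z['d']; F=240/np.tan(np.radians(float(z['vertical_fov']))/2)
    o=[]
    for u,v in pts:
        a=d[v-w:v+w+1,u-w:u+w+1]; D=np.median(a[a>0]) if (a>0).any() else np.nan
        o.append((z['cam_to_world']@[ (u-float(z['cx']))/F*D, -(v-float(z['cy']))/F*D,-D,1])[:3])
    return np.round(o,4)
E
python3 - <<'E'
from h import *
for n in('top','side'): shot(n,n+'0'); print(robot.camera_info(n))
print(robot.read_state())
E
```

```text
{'vertical_fov': 49.1182434682714, 'cx': 316.15566072592355, 'cy': 226.89441438425436, 'cam_to_world': array([[ 0.02863564,  0.98591371, -0.1647852 ,  0.35307766],
       [-0.99951716,  0.03023071,  0.00717943, -0.00860472],
       [ 0.01205987,  0.16450005,  0.98630335,  1.33183594],
       [ 0.        ,  0.        ,  0.        ,  1.        ]])}
{'vertical_fov': 50.964254942629836, 'cx': 307.4371645394942, 'cy': 240.92590193197913, 'cam_to_world': array([[-0.8460348 ,  0.39603776, -0.35690224,  0.08047272],
       [-0.53282763, -0.60567257,  0.59097839,  0.80629186],
       [ 0.01788386,  0.69015566,  0.72343993,  1.09923487],
       [ 0.        ,  0.        ,  0.        ,  1.        ]])}
{'t': 0.1, 'q': array([-1.35742401e+00,  1.31116820e-01,  1.48915502e+00,  1.20391328e-05,
        1.52301215e+00, -8.53971544e-02]), 'dq': array([ 0.00065274, -0.00210977, -0.00225468, -0.00032501,  0.00045341,
        0.00056057]), 'joint_torque': array([ 6.30303784e-04, -5.61339962e+01, -4.93096054e+01,  7.72463134e-02,
        2.91420036e-02, -5.93741402e-05]), 'tool_pos': array([ 0.17652462, -0.57290649,  0.21768217]), 'orientation': array([-3.10493451e+00, -4.67310210e-01,  1.50952251e-04]), 'force': array([-0.04410058,  0.39150563,  0.4172984 ]), 'wrist_torque': array([0.00989473, 0.06385353, 0.05304316]), 'opening': 0.09285177510868396}
```

View pics/top0.png

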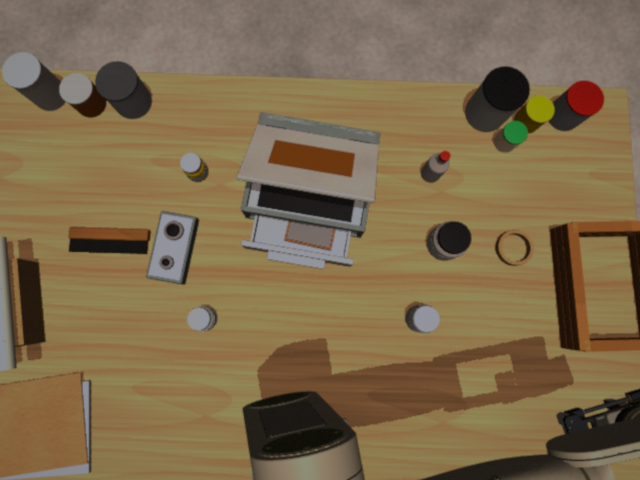

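View pics/side0.png

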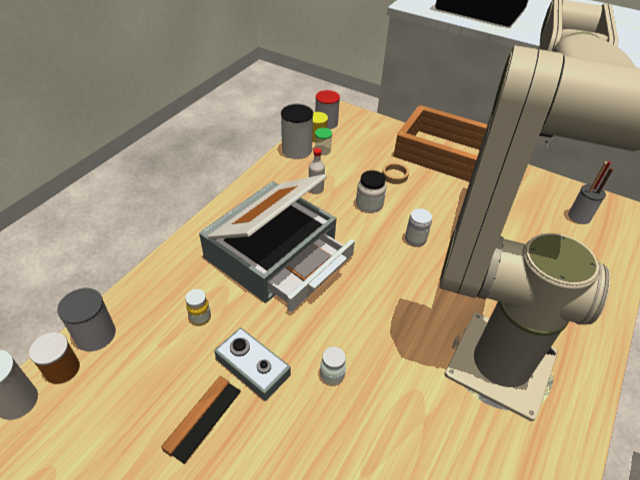

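The top view shows the lip at about (296,258), the panel from (243,244) to (354,262), the lid edge from (239,177) to (375,198), and the buttons at (173,230), which looks wide, and (166,262). Next I'll measure these in 3D.

```bash
python3 - <<'E'
from h import *
print('top lipL,R,mid',P('top0',[(272,258),(322,263),(297,260)],1))
print('panel top L,R',P('top0',[(246,245),(351,261)],0))
print('lid edge L,M,R',P('top0',[(243,175),(307,187),(372,196)],1))
print('lid back',P('top0',[(262,131),(378,143)],1))
print('case back top',P('top0',[(265,121),(377,134)],1))
print('btn',P('top0',[(173,230),(166,262)],1), 'console corners',P('top0',[(165,215),(195,219),(150,276),(182,280)],1))
print('side btn',P('side0',[(239,345),(264,366)],1),'lip',P('side0',[(322,281)],1))
for n in('top0','side0'):
  im=cv2.imread(f'pics/{n}.png')
  c=im[100:290,140:390] if n=='top0' else im[170:400,190:370]
  cv2.imwrite(f'pics/{n}c.png',cv2.resize(c,None,fx=3 if n=='top0' else 2.6,fy=3 if n=='top0' else 2.6,interpolation=2))
E
```

```text
top lipL,R,mid [[ 0.484   0.0859  0.0762]
 [ 0.4754 -0.0342  0.078 ]
 [ 0.4811  0.0259  0.0751]]
panel top L,R [[ 0.5138  0.15    0.0739]
 [ 0.482  -0.1033  0.0811]]
lid edge L,M,R [[ 0.6438  0.1434  0.2379]
 [ 0.6221  0.0055  0.2362]
 [ 0.6073 -0.1343  0.2338]]
lid back [[ 0.7815  0.1185  0.1319]
 [ 0.7715 -0.1628  0.1002]]
case back top [[ 0.817   0.1152  0.1048]
 [ 0.793  -0.1597  0.104 ]]
btn [[0.5461 0.3299 0.067 ]
 [0.4679 0.3415 0.065 ]] console corners [[0.5858 0.3572 0.049 ]
 [0.5792 0.284  0.0421]
 [0.4345 0.3838 0.0433]
 [0.4271 0.3055 0.0426]]
side btn [[0.5436 0.3392 0.068 ]
 [0.4628 0.3512 0.0654]] lip [[0.4788 0.0673 0.0695]]
```

View pics/top0c.png

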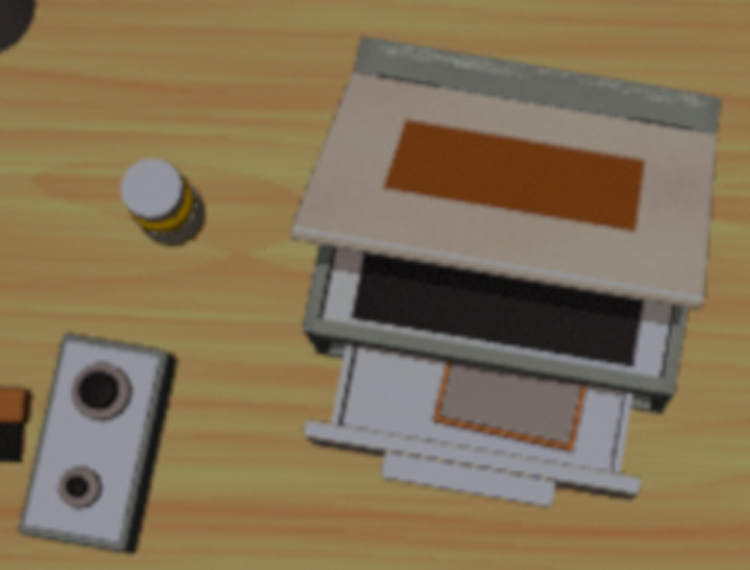

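The larger cap is the far one, at crop (101,390), so START is at about (0.545,0.333) and STOP at about (0.466,0.345). The unit's yaw is about -0.127 rad, its origin about (0.704,-0.005), the lid at about 0.62 rad and the drawer out about 76 mm. First I'll align the tool, shut the fingers and move over in front of the lip.

```bash
cat >> h.py <<'E'
from scipy.spatial.transform import Rotation as Ro
def to(*t,yaw=-0.127):
    s=robot.read_state(); R=Ro.from_rotvec(s['orientation']).as_matrix()
    for x in t: print('delta tool mm',np.round(1000*R.T@(np.array(x)-s['tool_pos'])))
    T=np.array([[np.cos(yaw),np.sin(yaw),0],[np.sin(yaw),-np.cos(yaw),0],[0,0,-1]])
    print('turn',np.round(Ro.from_matrix(R.T@T).as_rotvec(),3),'pos',np.round(s['tool_pos'],4),'F',np.round(s['force'],1),'t',s['t'])
def U(x,y,z,o=(0.704,-0.0055),a=-0.127):
    return (o[0]+x*np.cos(a)-y*np.sin(a),o[1]+x*np.sin(a)+y*np.cos(a),z)
E
python3 -m pendant '[{"translation":[0,0,0],"twist":[0,0,0.14],"grip":-1},{"translation":[0,0,0],"twist":[0,0,0.14],"grip":-1},{"translation":[0,0,0],"twist":[0,0,0.14],"grip":-1},{"translation":[12,-45,0],"twist":[0,0,0],"grip":-1},{"translation":[12,-45,0],"twist":[0,0,0],"grip":-1},{"translation":[12,-45,0],"twist":[0,0,0],"grip":-1},{"translation":[12,-45,0],"twist":[0,0,0],"grip":-1},{"translation":[12,-45,0],"twist":[0,0,0],"grip":-1},{"translation":[12,-45,0],"twist":[0,0,0],"grip":-1},{"translation":[12,-45,0],"twist":[0,0,0],"grip":-1}]' 10
python3 -c "
from h import *
to((.43,.031,.218),(.43,.031,.056))"
```

```text
t: 1.1
tool_pos: [0.3029, -0.2632, 0.211]
orientation: [-3.119, 0.232, 0.009]
force: [1.5, 0.6, 0.1]
opening: 0.0173
delta tool mm [  82. -310.   -3.]
delta tool mm [  83. -308.  159.]
turn [-0.013  0.007 -0.021] pos [ 0.3029 -0.2632  0.211 ] F [1.5 0.6 0.1] t 1.1
```

```bash
python3 -m pendant '[{"translation":[10,-39,0],"twist":[-0.01,0,-0.02],"grip":-1},{"translation":[10,-39,0],"twist":[0,0,0],"grip":-1},{"translation":[10,-39,0],"twist":[0,0,0],"grip":-1},{"translation":[10,-39,0],"twist":[0,0,0],"grip":-1},{"translation":[10,-39,0],"twist":[0,0,0],"grip":-1},{"translation":[10,-39,0],"twist":[0,0,0],"grip":-1},{"translation":[10,-39,0],"twist":[0,0,0],"grip":-1},{"translation":[10,-37,0],"twist":[0,0,0],"grip":-1},{"translation":[0,0,0],"twist":[0,0,0],"grip":-1},{"translation":[0,0,0],"twist":[0,0,0],"grip":-1}]'
python3 -c "
from h import *
to((.43,.031,.218),(.43,.031,.056))
shot('wrist','w1')"
```

```text
t: 2.1
tool_pos: [0.4235, 0.053, 0.2096]
orientation: [-3.131, 0.188, 0.011]
force: [-0.2, -0.5, -0.4]
opening: 0.0002
delta tool mm [ 9. 21. -9.]
delta tool mm [ 10.  22. 153.]
turn [-0.004  0.007  0.007] pos [0.4235 0.053  0.2096] F [-0.2 -0.5 -0.4] t 2.1
```

View pics/w1.png

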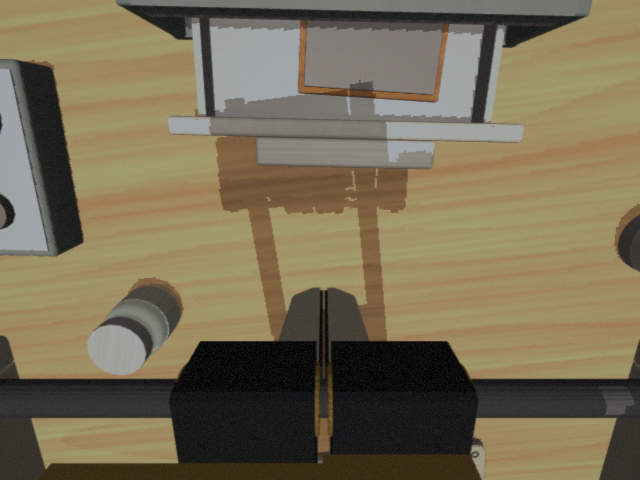

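The wrist view shows the lip front edge at about (257,165)–(432,167), square to the fingers, with nothing under the tip. I'll measure it here and check how far the camera sticks out.

```bash
python3 -c "
from h import *
print(P('w1',[(262,160),(345,162),(426,163),(180,126),(510,132)],1)); z=np.load('w1.npz'); print(z['cam_to_world'])
to((.43,.026,.056))"
```

```text
[[ 0.485   0.0952  0.0758]
 [ 0.4757  0.0309  0.075 ]
 [ 0.4674 -0.0322  0.0751]
 [ 0.5176  0.1533  0.0753]
 [ 0.4832 -0.0968  0.0751]]
[[-0.11890513  0.94520826  0.30404428  0.50747347]
 [-0.99289634 -0.11186845 -0.0405253   0.04293672]
 [-0.00429188 -0.30670312  0.95179555  0.37441169]
 [ 0.          0.          0.          1.        ]]
delta tool mm [ 11.  26. 153.]
turn [-0.004  0.007  0.006] pos [0.4234 0.0527 0.2095] F [0.2 0.2 0.5] t 2.15
```

The camera hangs 84 mm ahead of the tip, so it would come near the raised lid. I'll tilt the tool back about 0.4 rad for the drawer push.

```bash
python3 -m pendant '[{"translation":[0,8,0],"twist":[0,0.14,0],"grip":-1},{"translation":[0,8,0],"twist":[0,0.14,0],"grip":-1},{"translation":[0,8,0],"twist":[0,0.13,0],"grip":-1},{"translation":[-15,0,35],"twist":[0,0,0],"grip":-1},{"translation":[-15,0,35],"twist":[0,0,0],"grip":-1},{"translation":[-15,0,35],"twist":[0,0,0],"grip":-1},{"translation":[0,0,0],"twist":[0,0,0],"grip":-1},{"translation":[0,0,0],"twist":[0,0,0],"grip":-1},{"translation":[0,0,0],"twist":[0,0,0],"grip":-1},{"translation":[0,0,0],"twist":[0,0,0],"grip":-1}]'
python3 -c "
from h import *
to((.445,.032,.07),(.471,.029,.07),(.547,.019,.07))"
```

```text
t: 3.15
tool_pos: [0.4265, 0.0182, 0.0995]
orientation: [3.04, -0.211, 0.632]
force: [-0.4, 0.2, -0.1]
opening: 0.0001
delta tool mm [  3. -16.  34.]
delta tool mm [ 27. -17.  44.]
delta tool mm [ 98. -18.  75.]
turn [ 0.004 -0.41  -0.011] pos [0.4265 0.0182 0.0995] F [-0.4  0.2 -0.1] t 3.15
```

```bash
python3 -m pendant '[{"translation":[1,-5,11],"twist":[0,0,0],"grip":-1},{"translation":[1,-5,11],"twist":[0,0,0],"grip":-1},{"translation":[1,-6,12],"twist":[0,0,0],"grip":-1},{"translation":[0,0,0],"twist":[0,0,0],"grip":-1},{"translation":[0,0,0],"twist":[0,0,0],"grip":-1},{"translation":[0,0,0],"twist":[0,0,0],"grip":-1},{"translation":[0,0,0],"twist":[0,0,0],"grip":-1},{"translation":[0,0,0],"twist":[0,0,0],"grip":-1},{"translation":[0,0,0],"twist":[0,0,0],"grip":-1},{"translation":[0,0,0],"twist":[0,0,0],"grip":-1}]'
python3 -c "
from h import *
to((.445,.032,.07),(.471,.029,.07),(.547,.019,.07))"
```

```text
t: 4.15
tool_pos: [0.4441, 0.0309, 0.071]
orientation: [3.039, -0.212, 0.632]
force: [-0.7, -0.3, 0.0]
opening: 0.0007
delta tool mm [ 0. -1.  1.]
delta tool mm [24. -2. 12.]
delta tool mm [95. -3. 42.]
turn [ 0.005 -0.41  -0.012] pos [0.4441 0.0309 0.071 ] F [-0.7 -0.3  0. ] t 4.15
```

```bash
python3 -m pendant '[{"translation":[8,0,3.6],"twist":[0,0,0],"grip":-1},{"translation":[8,0,3.6],"twist":[0,0,0],"grip":-1},{"translation":[8,0,3.6],"twist":[0,0,0],"grip":-1},{"translation":[8,0,3.6],"twist":[0,0,0],"grip":-1},{"translation":[8,0,3.6],"twist":[0,0,0],"grip":-1},{"translation":[8,0,3.6],"twist":[0,0,0],"grip":-1},{"translation":[8,0,3.6],"twist":[0,0,0],"grip":-1},{"translation":[6,0,2.7],"twist":[0,0,0],"grip":-1},{"translation":[6,0,2.7],"twist":[0,0,0],"grip":-1},{"translation":[5,0,2.2],"twist":[0,0,0],"grip":-1}]'
python3 -c "
from h import *
to((.547,.019,.07)); shot('side','s1'); im=cv2.imread('pics/s1.png')[170:330,190:390]; cv2.imwrite('pics/s1c.png',cv2.resize(im,None,fx=3,fy=3,interpolation=2))"
```

```text
t: 5.15
tool_pos: [0.5252, 0.0193, 0.07]
orientation: [3.04, -0.212, 0.628]
force: [-2.8, -0.0, 2.3]
opening: 0.0002
delta tool mm [20. -3.  9.]
turn [ 0.005 -0.408 -0.012] pos [0.5252 0.0193 0.07  ] F [-2.8 -0.   2.3] t 5.15
```

View pics/s1c.png

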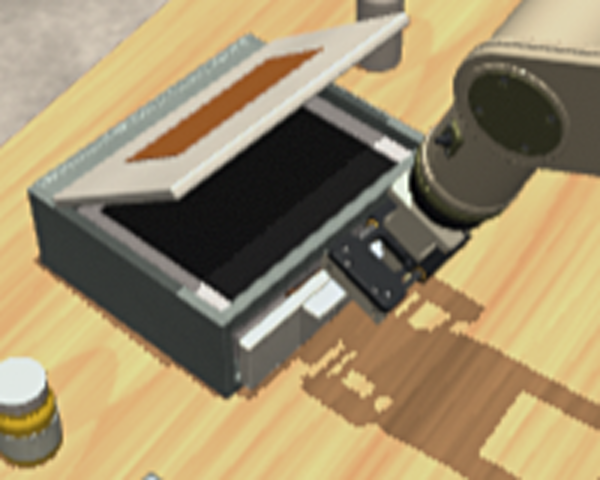

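The drawer is moving and its panel now stands about 15–20 mm before the case, with the camera well clear of the lid. I'll keep pushing gently.

```bash
python3 -m pendant '[{"translation":[3,0,1.3],"twist":[0,0,0],"grip":-1},{"translation":[3,0,1.3],"twist":[0,0,0],"grip":-1},{"translation":[3,0,1.3],"twist":[0,0,0],"grip":-1},{"translation":[3,0,1.3],"twist":[0,0,0],"grip":-1},{"translation":[3,0,1.3],"twist":[0,0,0],"grip":-1},{"translation":[2,0,0.9],"twist":[0,0,0],"grip":-1},{"translation":[2,0,0.9],"twist":[0,0,0],"grip":-1},{"translation":[2,0,0.9],"twist":[0,0,0],"grip":-1},{"translation":[2,0,0.9],"twist":[0,0,0],"grip":-1},{"translation":[2,0,0.9],"twist":[0,0,0],"grip":-1}]'
python3 -c "
from h import *
to((.547,.019,.07))"
```

```text
t: 6.2
tool_pos: [0.5297, 0.0197, 0.0568]
orientation: [3.057, -0.21, 0.545]
force: [-7.0, 1.8, 2.4]
opening: 0.0002
delta tool mm [21. -2. -6.]
turn [ 0.007 -0.353 -0.01 ] pos [0.5297 0.0197 0.0568] F [-7.   1.8  2.4] t 6.2
```

```bash
python3 -c "
from h import *
print(robot.read_state()['q'])
shot('wrist','w2');shot('side','s2'); im=cv2.imread('pics/s2.png')[190:310,240:370]; a=cv2.resize(im,(520,480),interpolation=2); b=cv2.imread('pics/w2.png')[:,:]; b=cv2.resize(b,(400,300)); b=cv2.copyMakeBorder(b,0,180,0,0,0); 
cv2.imwrite('pics/c2.png',cv2.resize(np.hstack([a,b]),None,fx=.86,fy=.86))"
```

```text
[-0.02972329 -0.24744249  2.20330045 -0.05640446  0.83587329  1.70866566]
```

View pics/c2.png

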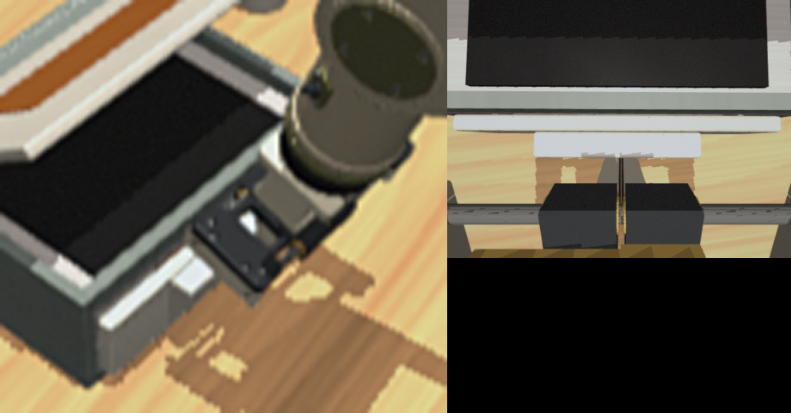

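```bash
python3 -c "
from h import *
print(P('w2',[(190,288),(300,270),(300,230),(300,220),(300,180),(300,190),(300,200),(300,208)],1)); to((.5297,.02,.0568))
z=np.load('w2.npz'); print(z['cam_to_world'][:3,3])
from h import U
print(U(-.125,0,.1),U(-.161,0,.07))
"
```

```text
[[0.5465 0.0775 0.075 ]
 [0.5478 0.0284 0.0754]
 [0.5653 0.026  0.0754]
 [0.5697 0.0254 0.0757]
 [0.581  0.0222 0.1045]
 [0.5773 0.0227 0.1049]
 [0.5737 0.0232 0.1043]
 [0.5729 0.0242 0.0901]]
delta tool mm [-0. -0. -0.]
turn [ 0.007 -0.353 -0.01 ] pos [0.5298 0.0197 0.0567] F [-5.7  1.1  1.1] t 6.3
[0.55051895 0.01840242 0.24110634]
(np.float64(0.5800067083082352), np.float64(0.010332359755921594), 0.1) (np.float64(0.5442966403010069), np.float64(0.014892079365627012), 0.07)
```

The case front is at x≈0.574 and the lip front edge at ≈0.538, 36 mm before it. So the drawer is home and the tip slid down against the stop at 7 N. I'll back off, straighten the tool and rise.

```bash
python3 -m pendant '[{"translation":[-16,0,-6],"twist":[0,0,0],"grip":-1},{"translation":[-16,0,-6],"twist":[0,0,0],"grip":-1},{"translation":[-16,0,-6],"twist":[0,0,0],"grip":-1},{"translation":[0,0,0],"twist":[0,-0.12,0],"grip":-1},{"translation":[0,0,0],"twist":[0,-0.12,0],"grip":-1},{"translation":[0,0,0],"twist":[0,-0.11,0],"grip":-1},{"translation":[0,0,-45],"twist":[0,0,0],"grip":-1},{"translation":[0,0,-45],"twist":[0,0,0],"grip":-1},{"translation":[0,0,-45],"twist":[0,0,0],"grip":-1},{"translation":[0,0,-45],"twist":[0,0,0],"grip":-1}]'
python3 -c "
from h import *
shot('wrist','w3'); to((.48,.02,.3),(.64,0,.3),(.64,0,.2225),(.5985,.005,.117))"
```

```text
t: 7.3
tool_pos: [0.4621, 0.0284, 0.2168]
orientation: [3.128, -0.215, -0.093]
force: [0.5, -0.1, 0.3]
opening: 0.0003
delta tool mm [ 12.   7. -75.]
delta tool mm [173.   5. -83.]
delta tool mm [176.   4.  -5.]
delta tool mm [140.   4. 102.]
turn [ 0.008  0.047 -0.01 ] pos [0.4659 0.0282 0.2255] F [ 1.9 -0.2  6.5] t 7.35
```

View pics/w3.png

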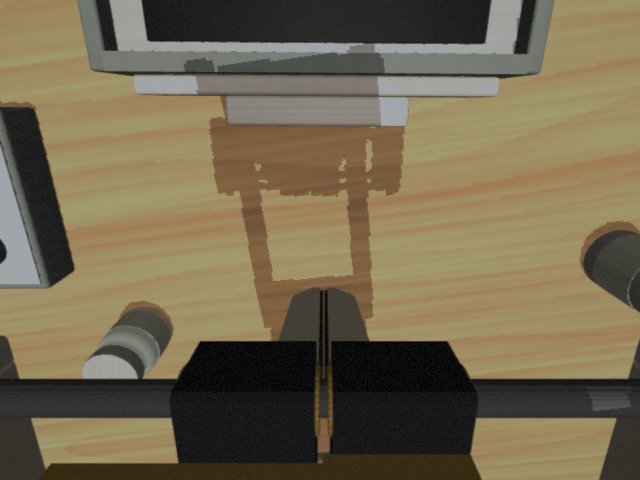

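The panel sits right against the case front: case edge at row ~74, lip edge at row ~125. I'll check that numerically, then go up and over the lid.

```bash
python3 -c "
from h import *
for u in (240,395):
  p=P('w3',[(u,v) for v in range(60,132,2)],0)
  print(np.c_[range(60,132,2),np.round((p-np.array(U(-.125,0,0)))@[np.cos(.127),-np.sin(.127),0],4),p[:,2]][[0,2,4,5,6,7,8,9,10,14,18,28,30,31,32,33,34,35]].tolist())
"
python3 -m pendant '[{"translation":[0,0,-28],"twist":[0,0.045,0],"grip":-1},{"translation":[0,0,-28],"twist":[0,0,0],"grip":-1},{"translation":[0,0,-27],"twist":[0,0,0],"grip":-1},{"translation":[35,1,0],"twist":[0,0,0],"grip":-1},{"translation":[35,1,0],"twist":[0,0,0],"grip":-1},{"translation":[35,1,0],"twist":[0,0,0],"grip":-1},{"translation":[35,1,0],"twist":[0,0,0],"grip":-1},{"translation":[35,0,0],"twist":[0,0,0],"grip":-1},{"translation":[0,0,0],"twist":[0,0,0],"grip":-1},{"translation":[0,0,0],"twist":[0,0,0],"grip":-1}]'
python3 -c "
from h import *
to((.64,0,.26),(.64,0,.2225),(.5985,.005,.117))"
```

```text
[[60.0, -0.0012, 0.1039], [64.0, -0.0036, 0.1048], [68.0, -0.0059, 0.1037], [70.0, -0.0071, 0.1033], [72.0, -0.0082, 0.1016], [74.0, -0.0082, 0.0805], [76.0, -0.0091, 0.074], [78.0, -0.0105, 0.0758], [80.0, -0.0119, 0.0766], [88.0, -0.0174, 0.0762], [96.0, -0.0228, 0.0744], [116.0, -0.0371, 0.074], [120.0, -0.0399, 0.0764], [122.0, -0.0414, 0.0755], [124.0, -0.0429, 0.0741], [126.0, -0.0489, -0.0006], [128.0, -0.0507, -0.0002], [130.0, -0.0526, -0.0003]]
[[60.0, -0.0019, 0.1036], [64.0, -0.0045, 0.1059], [68.0, -0.0069, 0.1042], [70.0, -0.008, 0.1042], [72.0, -0.0092, 0.1043], [74.0, -0.0098, 0.0926], [76.0, -0.01, 0.0739], [78.0, -0.0113, 0.0734], [80.0, -0.0129, 0.0754], [88.0, -0.0183, 0.0765], [96.0, -0.0238, 0.074], [116.0, -0.0381, 0.0755], [120.0, -0.041, 0.0758], [122.0, -0.0425, 0.0755], [124.0, -0.0441, 0.0744], [126.0, -0.0455, 0.0736], [128.0, -0.052, 0.0003], [130.0, -0.054, -0.0002]]
t: 8.35
tool_pos: [0.6511, -0.0005, 0.3167]
orientation: [3.127, -0.213, 0.022]
force: [0.0, 0.6, 0.4]
opening: 0.0007
delta tool mm [-12.   1.  57.]
delta tool mm [-12.   0.  94.]
delta tool mm [-56.   0. 199.]
turn [ 0.007 -0.015 -0.009] pos [ 6.511e-01 -5.000e-04  3.167e-01] F [0.  0.6 0.4] t 8.35
```

The lip is 36 mm before the case front at both ends, so the drawer is home. Now I'll come down onto the lid.

```bash
python3 -m pendant '[{"translation":[-6,0,25],"twist":[0,0,0],"grip":-1},{"translation":[-6,0,25],"twist":[0,0,0],"grip":-1},{"translation":[0,0,15],"twist":[0,0,0],"grip":-1},{"translation":[0,0,5],"twist":[0,0,0],"grip":-1},{"translation":[0,0,5],"twist":[0,0,0],"grip":-1},{"translation":[0,0,5],"twist":[0,0,0],"grip":-1},{"translation":[0,0,5],"twist":[0,0,0],"grip":-1},{"translation":[-1,0,5],"twist":[0,0,0],"grip":-1},{"translation":[-1,0,5],"twist":[0,0,0],"grip":-1},{"translation":[-2,0,5],"twist":[0,0,0],"grip":-1}]'
python3 -c "
from h import *
to((.5985,.005,.117))"
```

```text
t: 9.35
tool_pos: [0.6381, 0.0012, 0.2206]
orientation: [3.126, -0.212, 0.044]
force: [-1.0, -0.1, 1.4]
opening: 0.0005
delta tool mm [-43.   1. 102.]
turn [ 0.006 -0.029 -0.009] pos [0.6381 0.0012 0.2206] F [-1.  -0.1  1.4] t 9.35
```

Contact at about 1.4 N, at the height I expected. Next I'll follow the lid's arc down.

```bash
python3 -m pendant '[{"translation":[-4,0,6],"twist":[0,0,0],"grip":-1},{"translation":[-5,0,8],"twist":[0,0,0],"grip":-1},{"translation":[-5,0,9],"twist":[0,0,0],"grip":-1},{"translation":[-5,0,9],"twist":[0,0,0],"grip":-1},{"translation":[-5,0,9],"twist":[0,0,0],"grip":-1},{"translation":[-4,0,9],"twist":[0,0,0],"grip":-1},{"translation":[-4,0,9],"twist":[0,0,0],"grip":-1},{"translation":[-3,0,9],"twist":[0,0,0],"grip":-1},{"translation":[-3,0,9],"twist":[0,0,0],"grip":-1},{"translation":[-2,0,8],"twist":[0,0,0],"grip":-1}]'
python3 -c "
from h import *
to((.5985,.005,.117))"
```

```text
t: 10.35
tool_pos: [0.5975, 0.0063, 0.1269]
orientation: [3.126, -0.212, 0.046]
force: [0.8, 0.5, 1.2]
opening: 0.0001
delta tool mm [ 1.  1. 10.]
turn [ 0.006 -0.03  -0.009] pos [0.5975 0.0063 0.1269] F [0.8 0.5 1.2] t 10.35
```

```bash
python3 -m pendant '[{"translation":[0,0,4],"twist":[0,0,0],"grip":-1},{"translation":[0,0,4],"twist":[0,0,0],"grip":-1},{"translation":[0,0,4],"twist":[0,0,0],"grip":-1},{"translation":[0,0,3],"twist":[0,0,0],"grip":-1},{"translation":[0,0,3],"twist":[0,0,0],"grip":-1},{"translation":[0,0,3],"twist":[0,0,0],"grip":-1},{"translation":[0,0,3],"twist":[0,0,0],"grip":-1},{"translation":[0,0,3],"twist":[0,0,0],"grip":-1},{"translation":[0,0,3],"twist":[0,0,0],"grip":-1},{"translation":[0,0,3],"twist":[0,0,0],"grip":-1}]'
python3 -c "
from h import *
to((.5985,.005,.117))"
```

```text
t: 11.35
tool_pos: [0.5967, 0.0064, 0.1171]
orientation: [3.125, -0.21, 0.042]
force: [-14.1, 1.0, 22.5]
opening: 0.0007
delta tool mm [2. 1. 0.]
turn [ 0.007 -0.027 -0.007] pos [0.5967 0.0064 0.1171] F [-14.1   1.   22.5] t 11.35
```

The lid is shut, with 22 N at z = 0.117. I'll rise and go to a hover near the console.

```bash
python3 -m pendant '[{"translation":[0,0,-30],"twist":[0,0,0],"grip":-1},{"translation":[0,0,-40],"twist":[0,0.03,0],"grip":-1},{"translation":[0,0,-40],"twist":[0,0,0],"grip":-1},{"translation":[-20,-45,0],"twist":[0,0,0],"grip":-1},{"translation":[-20,-45,0],"twist":[0,0,0],"grip":-1},{"translation":[-20,-45,0],"twist":[0,0,0],"grip":-1},{"translation":[-20,-45,0],"twist":[0,0,0],"grip":-1},{"translation":[-20,-45,0],"twist":[0,0,0],"grip":-1},{"translation":[-20,-45,0],"twist":[0,0,0],"grip":-1},{"translation":[-20,-45,0],"twist":[0,0,0],"grip":-1}]'
python3 -c "
from h import *
shot('wrist','w4'); shot('top','t4'); to((.545,.333,.2))"
```

```text
t: 12.35
tool_pos: [0.4987, 0.3408, 0.2233]
orientation: [3.121, -0.23, 0.099]
force: [1.1, -0.3, -0.7]
opening: 0.0007
delta tool mm [48.  4. 26.]
turn [ 0.005 -0.062 -0.014] pos [0.4967 0.3445 0.2227] F [ 1.2 -0.2 -0.9] t 12.45
```

View pics/w4.png

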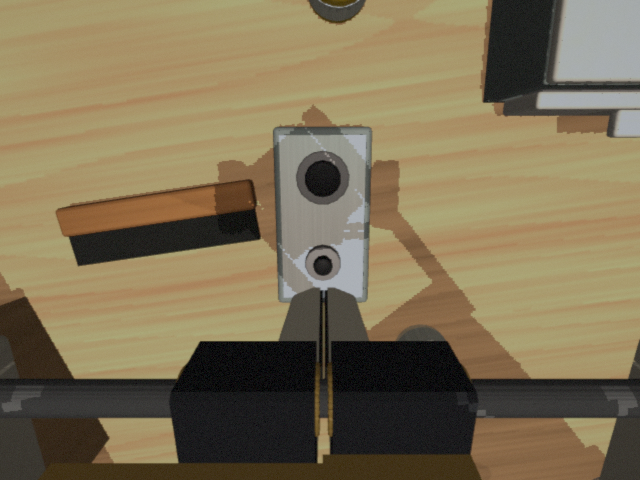

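START is at (322,178) and STOP at (323,264). The lid is shut and the panel is flush at the right.

```bash
python3 -c "
from h import *
p=P('w4',[(322,178),(323,264)],2); print(p); print(P('t4',[(173,230),(166,262)],1)); to(tuple(p[0]),(p[0][0],p[0][1],.09))"
```

```text
[[0.5479 0.3345 0.0663]
 [0.471  0.345  0.0663]]
[[0.5026 0.2537 0.3518]
 [0.4424 0.2639 0.3459]]
delta tool mm [ 42.   2. 159.]
delta tool mm [ 44.   2. 136.]
turn [ 0.005 -0.062 -0.014] pos [0.4967 0.3445 0.2227] F [ 1.2 -0.2 -0.9] t 12.45
```

```bash
python3 -m pendant '[{"translation":[25,1,0],"twist":[0,-0.06,0],"grip":-1},{"translation":[25,1,0],"twist":[0,0,0],"grip":-1},{"translation":[0,0,0],"twist":[0,0,0],"grip":-1},{"translation":[0,0,40],"twist":[0,0,0],"grip":-1},{"translation":[0,0,40],"twist":[0,0,0],"grip":-1},{"translation":[0,0,30],"twist":[0,0,0],"grip":-1},{"translation":[0,0,10],"twist":[0,0,0],"grip":-1},{"translation":[0,0,0],"twist":[0,0,0],"grip":-1},{"translation":[0,0,0],"twist":[0,0,0],"grip":-1},{"translation":[0,0,0],"twist":[0,0,0],"grip":-1}]'
python3 -c "
from h import *
to((.547,.334,.066))"
```

```text
t: 13.45
tool_pos: [0.5452, 0.3356, 0.1023]
orientation: [3.13, -0.215, 0.0]
force: [0.4, -0.2, 0.1]
opening: 0.0001
delta tool mm [ 2.  1. 36.]
turn [ 0.005 -0.    -0.01 ] pos [0.5452 0.3356 0.1023] F [ 0.4 -0.2  0.1] t 13.45
```

```bash
python3 -m pendant '[{"translation":[1,0,10],"twist":[0,0,0],"grip":-1},{"translation":[1,0,10],"twist":[0,0,0],"grip":-1},{"translation":[0,0,8],"twist":[0,0,0],"grip":-1},{"translation":[0,0,4],"twist":[0,0,0],"grip":-1},{"translation":[0,0,4],"twist":[0,0,0],"grip":-1},{"translation":[0,0,4],"twist":[0,0,0],"grip":-1},{"translation":[0,0,4],"twist":[0,0,0],"grip":-1},{"translation":[0,0,4],"twist":[0,0,0],"grip":-1},{"translation":[0,0,3],"twist":[0,0,0],"grip":-1},{"translation":[0,0,3],"twist":[0,0,0],"grip":-1}]'
python3 -c "
from h import *
to((.547,.334,.060))"
```

```text
t: 14.45
tool_pos: [0.551, 0.3371, 0.061]
orientation: [3.133, -0.214, 0.012]
force: [-10.4, -5.9, 20.1]
opening: 0.0002
delta tool mm [-4.  4.  1.]
turn [ 0.    -0.008 -0.009] pos [0.551  0.3371 0.061 ] F [-10.4  -5.9  20.1] t 14.45
```

The button is bottomed, with 20 N at z = 0.061. I'll hold a moment, then lift straight up and clear.

```bash
python3 -m pendant '[{"translation":[0,0,1],"twist":[0,0,0],"grip":-1},{"translation":[0,0,1],"twist":[0,0,0],"grip":-1},{"translation":[0,0,-10],"twist":[0,0,0],"grip":-1},{"translation":[0,0,-30],"twist":[0,0,0],"grip":-1},{"translation":[0,0,-40],"twist":[0,0,0],"grip":-1},{"translation":[0,0,-40],"twist":[0,0,0],"grip":-1},{"translation":[-40,0,-10],"twist":[0,0,0],"grip":-1},{"translation":[-40,0,0],"twist":[0,0,0],"grip":-1},{"translation":[0,0,0],"twist":[0,0,0],"grip":-1},{"translation":[0,0,0],"twist":[0,0,0],"grip":-1}]'
python3 -c "
from h import *
shot('wrist','w5'); shot('side','s5'); to((.547,.334,.060))
p=P('w5',[(322,170)],1);print(p)
b=cv2.resize(cv2.imread('pics/w5.png'),(400,300)); a=cv2.resize(cv2.imread('pics/s5.png'),(400,300)); cv2.imwrite('pics/c5.png',np.hstack([a,b]))"
```

```text
t: 15.45
tool_pos: [0.4692, 0.3485, 0.1975]
orientation: [-3.133, 0.216, -0.015]
force: [0.8, 0.5, 0.5]
opening: 0.0002
delta tool mm [ 77.   4. 138.]
turn [-0.001 -0.008 -0.011] pos [0.4696 0.3482 0.1969] F [-0.1  0.2 -0.5] t 15.55
[[0.5177 0.3439 0.046 ]]
```

View pics/c5.png

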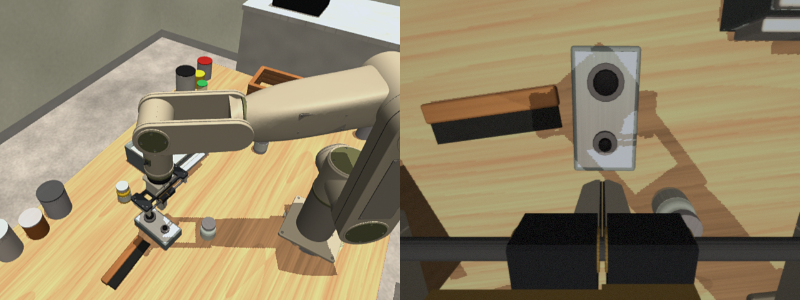

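```bash
python3 -c "
from h import *
print('start,stop',P('w5',[(328,131),(324,229)],2))
print('lid (w4) near edge, farther',P('w4',[(620,78),(620,40),(620,5)],1),'drawer panel top/lip',P('w4',[(600,100),(630,117)],1), 'lid w5',P('w5',[(625,25),(625,8)],1))
print(robot.read_state()['force'])"
```

```text
start,stop [[0.5482 0.3349 0.0664]
 [0.4722 0.3484 0.0664]]
lid (w4) near edge, farther [[0.5889 0.1198 0.1157]
 [0.6131 0.1213 0.1164]
 [0.6345 0.1223 0.1166]] drawer panel top/lip [[0.5771 0.1044 0.0756]
 [0.5604 0.0797 0.0754]] lid w5 [[0.5884 0.1307 0.0833]
 [0.593  0.1552 0.1154]]
[-0.06231264  0.18181853 -0.54123818]
```

```bash
python3 -c "
from plant import robot
print(robot.close_job())"
```

```text
the job is handed in; nothing more can be done
None
```

I pushed the drawer home, pressed the lid gently shut and pressed the START button fully down before letting it go. I handed the job in at about 15.6 s; the hand-in gives no verdict.

- **Drawer:** the lip stood 36 mm before the case front at both ends, which matches fully home. While pushing against the stop at 7 N, the fingertip slid down about 13 mm on the lip. The drawer measured home afterwards, with the lid still up.
- **Lid:** it went down at about 0.1 m/s at the fingertip and took 22 N once shut. Its top face then measured level at 115.7–116.6 mm, against 117 mm nominal.
- **Buttons:** START bottomed at 20 N with the tip at 61 mm. After release both caps measured 66.4 mm high; START was 66.3 mm before the press. STOP was not touched.
- **Surroundings:** the last wrist force was about zero, with the tool clear above the console. The squeegee and the jars near the console looked undisturbed in the last views. I did not measure every bystander again.
- **Plate:** I could not see it inside the shut unit, so its final position is not confirmed. I pushed the drawer slowly and the fingers never went near it.

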